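# Turn the back-to-front breaker rail round on the practice board

## Task

Of the two loaded mounting rails on the wiring board, one has been put in its brackets back to front: its tall circuit breaker is at the end away from the white supply box. Lift that rail out, turn it end for end and lower it gently back into the same pair of brackets, the right way up and fully seated, so that its breaker is next to the supply box like on the other rail. Do not strike the other rail or the supply box, and leave the other rail where it is.

Things in the scene. Friction and masses are not known exactly. Their poses are not given: they have to be found in the camera images.
- rail_a: the back-to-front rail, in either bracket pair: flat steel rail 230 x 35 x 7.5 mm, 0.25 kg (+-25%). Origin: middle of its underside; x along it to the breaker end, z up. Tall white breaker at x 70..106 mm (85 across, 72 high with black toggle), low grey terminals at x -106..-74 (50 across, 38 high), heights from the underside. Grip across the bare 35 mm middle; balances 17 mm towards the breaker.
- rail_b: the other rail, identical to rail_a with the same origin and axes, in the other pair of brackets, 120 mm away and parallel; its breaker is already next to the supply box. It lies loose in its brackets.
- board: fixed plywood board 400 x 560 x 12 mm, set askew. Origin: centre of underside, at table top; x points ahead-left, y back-left to the supply box. Rails along y at x = -60 and +60 mm, middle near y = 0, underside 52 mm above table, in grey brackets at y = -46 and +46, 12 mm thick, open between. Bracket lips 41 mm apart flare to 62, tips 15 mm above the seat; no end stops. Other items below 45 mm.
- supply: white supply box fixed on the board beyond one end of both rails: 190 mm (x) x 65 mm (y) x 59 mm high. Origin: centre of its underside, on the board's face, 175 to 195 mm from the board's middle along the board's +y; axes as the board's.
There are look-alikes about, which are no part of the job. Leave any brown look-alike of the rail_a alone.

How it is judged:
By the outcome, as a careful person would: the job done as asked, in the order asked, and still so for the second after the job is handed in, with the robot touching nothing.
It also fails if it takes over 42 s, if anything falls off the work surface, if the arm or the gripper's body presses on something with over 40 N, if the wrist force passes 120 N, or if a joint passes its speed limit or range.

## Robot

A 7-joint arm with a two-finger parallel gripper is mounted at the origin on the work surface. World frame = base frame: x ahead of the robot, y to its left, z up, the work surface at z = 0. Lengths are in mm, angles in rad, forces in N, time in s.
With the tool pointing down it reaches from about 350 to 900 mm from the base axis. Payload 8.1 kg.
Tool frame: the origin (TCP) lies on the centre line of the jaws, within the pads' length; the fingertips stand 19 mm ahead of it and the grasp point (between the pads) is the TCP; z points along the fingers, y is the direction in which the jaws open and shut (so a half turn about z gives the same grasp; the last joint's range is limited). The gripper opens to 92 mm and grips with 3 to 60 N. Pads are 19 mm wide; open, the fingers measure 130 mm over their backs; the gripper's body (75 mm by 190 mm) begins 47 mm behind the grasp point.
Start: joints at [-1.243, 0.434, 0.025, 1.573, -0.012, 1.134, -0.075], TCP at [261.026, 567.896, 245.742] pointing down, gripper open.
Joint ranges: [-2.62, 2.62], [-0.44, 2.09], [-1.27, 1.32], [0.08, 2.57], [-1.32, 4.46], [0.12, 2], [-2.74, 2.74]. Speed limits (rad/s): [2.22, 2.22, 3.01, 3.01, 3.14, 3.14, 3.14].

## Interface

Orientations are given as a unit quaternion [x, y, z, w].
In Python, from cell import ctrl, cams, hand_in gives the robot as it stands. The module is installed in compiled form; this text tells all that it offers.
- The arm moves only by the tool move_arm, never from a script. Its argument "commands" is one flat list of numbers, 7 for each row, row after row: the shift along the tool's x, y, z in m, then the turn, a rotation vector about the tool's x, y, z in degrees, then the opening in per cent of the stroke, from 0 (shut) to 100 (fully open). A call has exactly 8 rows; each row is the pose to reach, as a shift and turn from the pose commanded when the call began, along the tool's axes at that moment; what a row does not reach only later rows make up. A row lasts 1/8 s, in which the tool goes at most 62.5 mm and 10.7 degrees, less where a joint would pass 70% of its speed; a pose out of reach is approached as far as the arm can. A call with a gripper value outside its range is refused whole. The fingers move at their own pace and stop on an object; "newtons" is the grip in N (left out, the last holds). Time passes only in rows, so rows that repeat a pose let the fingers close, or fill a call up. It gives the time, the measured TCP pose, the force and the opening at its end, in the units of the state.
- ctrl.get_state(): the state, without advancing time (a new reading comes with each control period).
- cams.capture(name): name is "side" or "top"; returns (picture, depth): 384x512x3 uint8, blue, green, red; 384x512 float32, mm along the optical axis (not along the pixel's ray), 0 where there is no reading.
- cams.camera_info(name): a dict with "mtx" (3x3 intrinsics, pixels), "xyz" and "orientation" of the camera in the world. Camera axes: x right, y up, looking along -z (the intrinsics and any distortion apply to the point x, -y, -z); pixel columns grow to the right and rows downward; lengths in mm; the calibration is good to about 2 mm. A picture is of the moment at which its call begins. camera_info takes no time and is no camera call.
- hand_in(): hands the job in, once; it reports no verdict.
The state is a dict: "t": time; "joint_pos": joint angles; "qd": joint speeds; "joint_torque": joint torques, N m; "tool_pos": TCP position; "tcp_rot": TCP orientation; "force": force on the tool from outside, world axes, zero at the start; "ft_torque": the same for the moment, N m; "opening": finger opening in mm.
Only numpy, scipy, OpenCV 4.12 (cv2) and the standard library are available. Lean on these libraries where they do the work, as an engineer would, in place of code of your own. Each camera call takes 0.05 s, during which the arm holds its last target. There are 200 camera calls.

## Working session

There is one attempt and no reset: what is moved stays moved. The work goes in short steps, Python scripts to look and compute and a tool call to move; the robot and the scene stay as the last step left them, time stands still between calls to the robot, and variables do not carry over. Pictures are saved under pics/ and viewed, about 8 in all and at most 12, crops included, and the job is handed in when it is done.

Besides the shell and the picture viewer there is one more tool, called after "Request:" by a JSON object that holds its "api" and its "payload", one argument or row to a line. move_arm: Moves the arm, as the interface text tells. Its arguments: {"type":"object","properties":{"commands":{"type":"array","items":{"type":"number"}},"newtons":{"type":"number"}},"required":["commands"]}

```bash
mkdir -p pics; python3 - <<'E'
from cell import ctrl,cams
import cv2,numpy as np
for n in("top","side"):
    p,d=cams.capture(n);cv2.imwrite(f"pics/{n}0.png",p);np.save(f"{n}0.npy",d);print(n,cams.camera_info(n))
print(ctrl.get_state())
E
```

```text
top {'mtx': array([[446.43226789,   0.        , 261.27273076],
       [  0.        , 446.43226789, 187.99067537],
       [  0.        ,   0.        ,   1.        ]]), 'xyz': array([ 231.66966701,  -15.4029086 , 1365.06020632]), 'orientation': array([ 0.05945674, -0.05135702, -0.69516762,  0.71454135])}
side {'mtx': array([[483.97479603,   0.        , 258.93715542],
       [  0.        , 483.97479603, 187.4563789 ],
       [  0.        ,   0.        ,   1.        ]]), 'xyz': array([ 368.72941888, -950.59001691,  983.24950295]), 'orientation': array([ 0.39773112, -0.02455014, -0.03180858,  0.91662177])}
{'t': 0.1, 'joint_pos': array([-1.24255956,  0.43514843,  0.02501296,  1.5740369 , -0.01156402,
        1.13398314, -0.0750887 ]), 'qd': array([-0.00105248, -0.00140414, -0.00061741, -0.00356803, -0.00105964,
       -0.00158191, -0.00034965]), 'joint_torque': array([ 3.45954650e-03, -6.69120026e+01,  9.88073386e-01, -3.15148652e+01,
       -6.05318486e-02,  3.73737712e-02,  5.71533860e-05]), 'tool_pos': array([260.91306022, 567.44835897, 245.0150171 ]), 'tcp_rot': array([ 2.13794644e-01,  9.76878364e-01, -7.13097352e-04, -6.43896539e-05]), 'force': array([-0.2360107 ,  0.13464226,  0.93995012]), 'ft_torque': array([-0.03669811,  0.00564111, -0.01226169]), 'opening': 91.63350524250299}
```

View pics/top0.png

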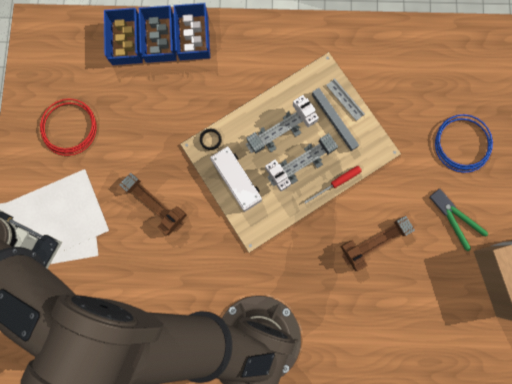

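View pics/side0.png

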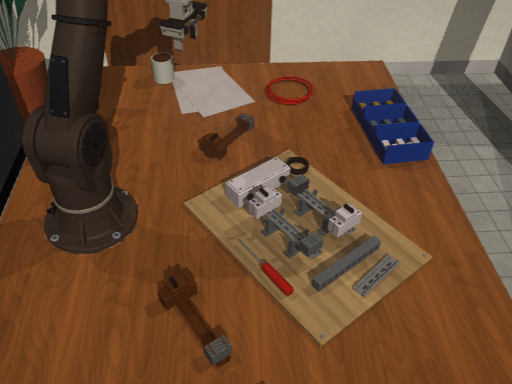

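Candidates in top view: the upper rail on the board (breaker ~(305,108), terminals ~(255,142)) has its breaker away from the supply box (237,178). The lower rail (breaker (278,175), terminals (327,143)) is already correct. The brown look-alikes are at (155,205) and (375,243), and the bare grey strips at (335,118) and (346,98). I choose the upper rail and will measure it and check it in a crop.

```bash
cat > h.py <<'E'
import numpy as np,cv2
from cell import ctrl,cams
from scipy.spatial.transform import Rotation as R
def cloud(n,d):
    i=cams.camera_info(n);K=i["mtx"];v,u=np.mgrid[:384,:512]
    P=np.stack([(u-K[0,2])/K[0,0]*d,-(v-K[1,2])/K[1,1]*d,-d],-1)
    P=P@R.from_quat(i["orientation"]).as_matrix().T+i["xyz"];P[d==0]=np.nan
    return P
def blobs(n,P,m,amin=20):
    k,l,s,c=cv2.connectedComponentsWithStats(m.astype(np.uint8))
    for j in range(1,k):
        if s[j,4]>=amin:
            q=P[l==j];(cx,cy),(w,h),a=cv2.minAreaRect(q[:,:2].astype(np.float32))
            print(n,"px",c[j].round(),"n",s[j,4],"mean",q.mean(0).round(1),"rect",np.round([cx,cy,w,h,a],1),"z",np.percentile(q[:,2],[5,50,95]).round(1))
E
python3 - <<'E'
from h import *
for n in("top","side"):
    p=cv2.imread(f"pics/{n}0.png");P=cloud(n,np.load(f"{n}0.npy"));z=P[...,2]
    hsv=cv2.cvtColor(p,cv2.COLOR_BGR2HSV);white=(hsv[...,1]<50)&(hsv[...,2]>170)
    roi=(P[...,0]>300)&(P[...,0]<800)&(abs(P[...,1])<330)
    print("breaker tops");blobs(n,P,roi&(z>105)&(z<118+12))
    print("terminal tops");blobs(n,P,roi&(z>80)&(z<97)&~white,25)
    print("supply");blobs(n,P,roi&(z>62)&(z<80)&white,150)
    print("rail");blobs(n,P,roi&(z>54)&(z<66)&(hsv[...,1]<60),60)
    print("board");blobs(n,P,roi&(z>7)&(z<17),2000)
p=cv2.imread("pics/top0.png")[70:215,190:390];cv2.imwrite("pics/crop0.png",cv2.resize(p,None,fx=4,fy=4,interpolation=cv2.INTER_CUBIC))
E
```

```text
breaker tops
top px [306. 107.] n 200 mean [ 671.6 -121.8  115. ] rect [ 673.5 -121.5   46.5   36.1   34.7] z [108.1 114.6 124.6]
top px [278. 173.] n 202 mean [474.1 -44.9 115.8] rect [475.1 -44.6  45.1  35.5  34.7] z [110.2 115.  125.2]
terminal tops
top px [301. 113.] n 40 mean [ 661.8 -109.    87.9] rect [ 662.4 -108.7   82.2    2.8   35.2] z [80.8 88.6 94.5]
top px [255. 141.] n 191 mean [572.3  24.   90.2] rect [573.1  24.4  51.5  32.5  34.3] z [85.9 90.2 94.4]
top px [329. 142.] n 193 mean [ 574.7 -191.5   90. ] rect [ 575.1 -191.5   50.1   32.8   34.1] z [84.5 90.5 94.9]
supply
top px [236. 178.] n 1304 mean [465.2  77.9  70.5] rect [467.8  79.8 189.7  63.5  34.1] z [64.9 70.7 75.2]
rail
top px [281. 127.] n 392 mean [625.8 -50.5  58.5] rect [625.4 -50.3  54.7 140.2  33.9] z [54.4 58.3 64.1]
top px [303. 159.] n 386 mean [ 527.9 -121.3   58.3] rect [ 528.2 -122.9   58.4  136.9   34.5] z [54.4 57.9 64.2]
board
top px [285. 155.] n 13275 mean [554.1 -66.8  12.3] rect [576.  -81.6 404.5 560.7  34.4] z [ 8.4 12.4 16.1]
breaker tops
side px [265. 194.] n 220 mean [471.2 -49.7 115.
[... 726 characters left out ...]
 34.3] z [65.9 71.4 74.6]
rail
side px [257. 184.] n 230 mean [461.2  46.9  60.7] rect [474.3  55.5 197.2  56.7  20.1] z [54.8 60.9 65.5]
side px [314. 202.] n 387 mean [609.6 -32.4  58.7] rect [606.7 -29.7  58.  154.2  30.8] z [54.5 58.5 64.1]
side px [283. 223.] n 462 mean [ 514.8 -104.    58.9] rect [515.5 -92.7  84.5 166.3  44.8] z [54.5 59.  64.1]
side px [350. 229.] n 65 mean [ 685.3 -135.9   59.7] rect [ 688.6 -135.5   67.8   12.4   32.8] z [54.7 59.6 65.5]
side px [313. 252.] n 71 mean [ 577.7 -205.4   60. ] rect [ 571.4 -205.5   30.5   57.2   88.9] z [55.  60.2 64.6]
board
side px [304. 245.] n 12811 mean [ 567.2 -132.6   12.9] rect [569.7 -80.7 404.3 564.1  34.4] z [ 9.7 12.9 15.9]
```

View pics/crop0.png

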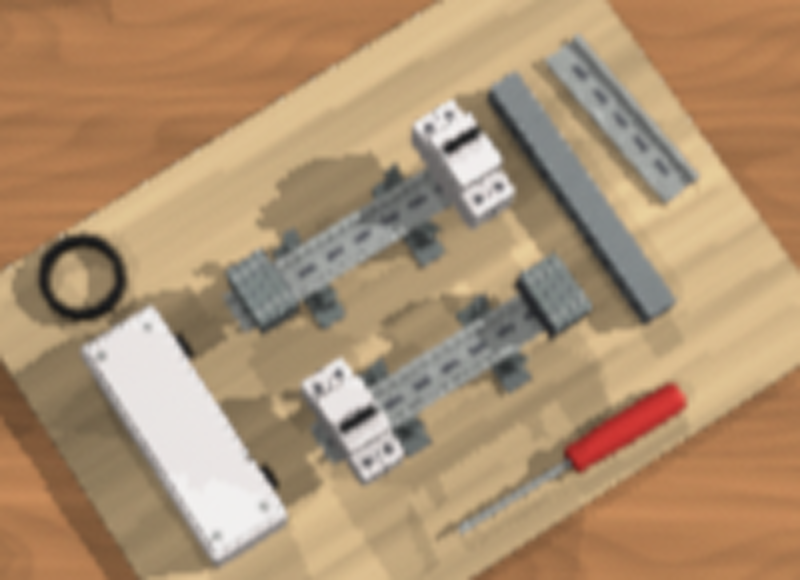

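The crop confirms the choice. At crop (465,160) the upper rail has its breaker at the far end from the supply box, with the terminals beside the box. The lower rail is the correct one. Board angle is 34.4°, rail_a middle is about (622,-50), and the grasp point (17 mm towards the breaker) is about (632,-64). Next I move above it.

Request:
{"api": "move_arm", "payload": {
  "commands": [-0.04,-0.028,0,0,0,2,100,-0.08,-0.056,0,0,0,4,100,-0.12,-0.084,0,0,0,6,100,-0.16,-0.112,0,0,0,8,100,-0.2,-0.14,0,0,0,10,100,-0.24,-0.168,0,0,0,12,100,-0.28,-0.196,0,0,0,15,100,-0.32,-0.224,0,0,0,17,100]
}}

```text
t: 1.1
tool_pos: [458.6, 229.2, 245.6]
tcp_rot: [0.356, 0.934, -0.0, -0.0]
force: [1.0, -0.1, 0.1]
opening: 91.8
```

```bash
cat >> h.py <<'E'
def go(xyz,yaw):
    """tool-frame shift (mm) and turn (deg) to a downward pose with jaw axis at world yaw (deg)"""
    s=ctrl.get_state();T=R.from_quat(s["tcp_rot"]);a=np.radians(yaw)
    y=np.array([np.cos(a),np.sin(a),0]);z=np.array([0,0,-1.]);G=R.from_matrix(np.stack([np.cross(y,z),y,z],1))
    print("t",round(s["t"],2),"tcp",s["tool_pos"].round(1),"F",s["force"].round(1),"open",round(s["opening"],1),"q",s["joint_pos"].round(2))
    print("shift",T.inv().apply(np.array(xyz)-s["tool_pos"]).round(1),"turn",np.degrees((T.inv()*G).as_rotvec()).round(1))
E
python3 -c "
from h import *
go([632,-64,245],34.4)"
```

```text
t 1.1 tcp [458.6 229.2 245.6] F [ 1.  -0.1  0.1] open 91.8 q [-0.74  0.25  0.22  1.86 -0.06  1.04  0.34]
shift [-324.6 -103.3    0.6] turn [-0.  -0.  13.8]
```

Request:
{"api": "move_arm", "payload": {
  "commands": [-0.045,-0.015,0,0,0,2,100,-0.095,-0.03,0,0,0,4,100,-0.145,-0.046,0,0,0,6,100,-0.195,-0.062,0,0,0,8,100,-0.245,-0.078,0,0,0,10,100,-0.285,-0.09,0,0,0,12,100,-0.315,-0.1,0,0,0,13.8,100,-0.325,-0.103,0,0,0,13.8,90]
}}

```text
t: 2.1
tool_pos: [632.6, -64.6, 245.2]
tcp_rot: [0.467, 0.884, -0.001, -0.0]
force: [-0.6, 0.2, -0.9]
opening: 85.9
```

```bash
python3 - <<'E'
from h import *
go([632,-64,58],34.4)
p,d=cams.capture("side");P=cloud("side",d)
cv2.imwrite("pics/side1.png",cv2.resize(p[120:300,190:430],None,fx=3,fy=3))
E
```

```text
t 2.1 tcp [632.6 -64.6 245.2] F [-0.6  0.2 -0.9] open 85.9 q [-0.24  0.47  0.39  1.57 -0.19  1.15  0.79]
shift [9.000e-01 1.000e-01 1.872e+02] turn [-0.1  0.  -0. ]
```

View pics/side1.png

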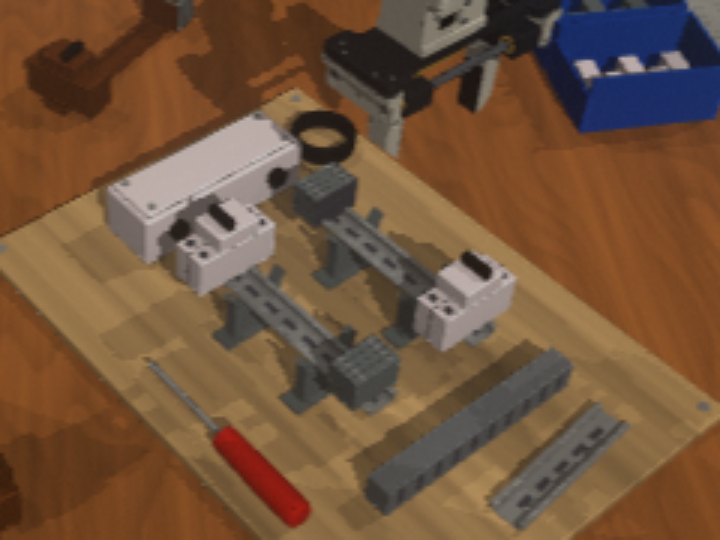

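The side view shows the jaws above rail_a, square across it, with its breaker at crop (465,300) and the brackets well clear. Next I descend.

Request:
{"api": "move_arm", "payload": {
  "commands": [0.001,0,0.02,0,0,0,90,0.001,0,0.05,0,0,0,90,0.001,0,0.08,0,0,0,90,0.001,0,0.11,0,0,0,90,0.001,0,0.135,0,0,0,90,0.001,0,0.15,0,0,0,90,0.001,0,0.16,0,0,0,90,0.001,0,0.165,0,0,0,90]
}}

```text
t: 3.15
tool_pos: [632.0, -61.2, 80.7]
tcp_rot: [0.465, 0.885, 0.0, 0.0]
force: [-0.3, 0.6, 0.3]
opening: 82.8
```

Request:
{"api": "move_arm", "payload": {
  "commands": [0,0,0.008,0,0,0,90,0,0,0.016,0,0,0,90,0,0,0.022,0,0,0,90,0,0,0.022,0,0,0,80,0,0,0.022,0,0,0,70,0,0,0.022,0,0,0,60,0,0,0.022,0,0,0,50,0,0,0.022,0,0,0,46],
  "newtons": 10
}}

```text
t: 4.15
tool_pos: [631.9, -61.5, 58.9]
tcp_rot: [0.466, 0.885, 0.0, 0.0]
force: [-0.3, -0.0, 0.6]
opening: 43.7
```

```bash
python3 - <<'E'
from h import *
go([632,-64,58],34.4)
p,d=cams.capture("side");q,d2=cams.capture("top")
a=cv2.resize(p[150:270,240:380],None,fx=3.4,fy=3.4);b=cv2.resize(q[70:190,230:350],None,fx=3,fy=3)
h=max(a.shape[0],b.shape[0]);f=lambda x:cv2.copyMakeBorder(x,0,h-x.shape[0],0,0,0)
o=np.hstack([f(a),f(b)])[:, :];o=cv2.resize(o,(790,int(o.shape[0]*790/o.shape[1])));cv2.imwrite("pics/g1.png",o)
E
```

```text
t 4.15 tcp [631.9 -61.5  58.9] F [-0.3 -0.   0.6] open 43.7 q [-0.2   0.66  0.32  1.75 -0.28  0.78  0.86]
shift [-2.1 -1.3  0.9] turn [0.  0.  0.1]
```

View pics/g1.png

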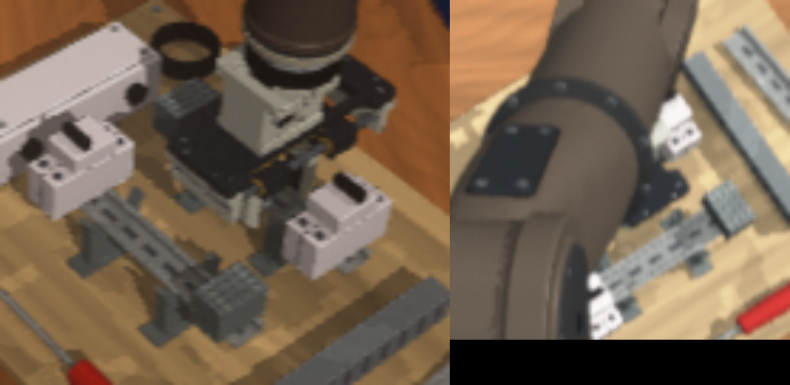

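The fingers straddle the rail between the brackets, with the wrist clear of both breakers and the supply box. Next I close and lift slightly.

Request:
{"api": "move_arm", "payload": {
  "commands": [0,0,0,0,0,0,40,0,0,0,0,0,0,36,0,0,0,0,0,0,30,0,0,0,0,0,0,20,0,0,0,0,0,0,20,0,0,0,0,0,0,20,0,0,0,0,0,0,20,0,0,0,0,0,0,20],
  "newtons": 30
}}

```text
t: 5.25
tool_pos: [631.8, -61.6, 58.7]
tcp_rot: [0.466, 0.885, -0.0, -0.0]
force: [-0.7, -0.0, 0.8]
opening: 34.7
```

```bash
python3 -c "
from h import *
go([632,-64,58],34.4)"
```

```text
t 5.25 tcp [631.8 -61.6  58.7] F [-0.7 -0.   0.8] open 34.7 q [-0.2   0.66  0.32  1.75 -0.28  0.78  0.86]
shift [-2.1 -1.2  0.7] turn [-0.  -0.   0.1]
```

Request:
{"api": "move_arm", "payload": {
  "commands": [0,0,-0.004,0,0,0,20,0,0,-0.01,0,0,0,20,0,0,-0.018,0,0,0,20,0,0,-0.028,0,0,0,20,0,0,-0.04,0,0,0,20,0,0,-0.055,0,0,0,20,0,0,-0.065,0,0,0,20,0,0,-0.07,0,0,0,20]
}}

```text
t: 6.25
tool_pos: [632.2, -61.6, 129.7]
tcp_rot: [0.465, 0.885, 0.0, 0.0]
force: [0.2, -0.4, -3.9]
opening: 34.5
```

Request:
{"api": "move_arm", "payload": {
  "commands": [0,0,-0.01,0,0,0,20,0,0,-0.02,0,0,0,20,0,0,-0.03,0,0,0,20,0,0,-0.04,0,0,0,20,0,0,-0.05,0,0,4,20,0,0,-0.055,0,0,10,20,0,0,-0.055,0,0,18,20,0,0,-0.055,0,0,26,20]
}}

```text
t: 7.25
tool_pos: [631.9, -61.5, 184.2]
tcp_rot: [0.654, 0.756, 0.0, 0.0]
force: [-0.5, 0.1, -2.4]
opening: 34.5
```

```bash
python3 - <<'E'
from h import *
go([614,-36,180],-145.5)
p,d=cams.capture("side")
cv2.imwrite("pics/l1.png",cv2.resize(p[90:290,190:430],None,fx=3,fy=3))
E
```

```text
t 7.25 tcp [631.9 -61.5 184.2] F [-0.5  0.1 -2.4] open 34.5 q [-0.31  0.53  0.49  1.65 -0.29  1.03  0.41]
shift [ 27.8 -14.1   4.2] turn [ -0.   -0.  153.7]
```

View pics/l1.png

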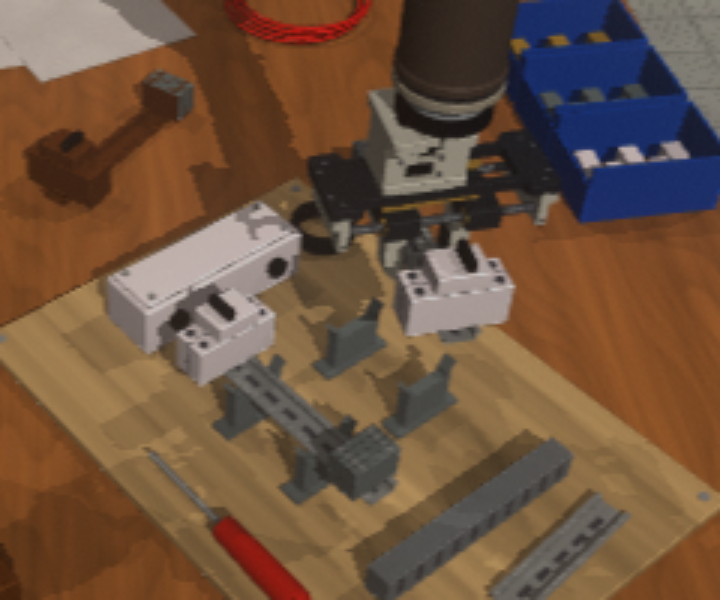

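The rail is lifted level with rail_b undisturbed, and the brackets are empty at crop (350,340) and (425,390). I can continue the turn.

Request:
{"api": "move_arm", "payload": {
  "commands": [0,0,0,0,0,7,20,0,0,0,0,0,14,20,0,0,0,0,0,21,20,0,0,0,0,0,28,20,0,0,0,0,0,35,20,0,0,0,0,0,42,20,0,0,0,0,0,49,20,0,0,0,0,0,56,20]
}}

```text
t: 8.3
tool_pos: [631.8, -61.3, 184.0]
tcp_rot: [0.932, 0.362, 0.0, -0.0]
force: [0.4, -0.4, -3.8]
opening: 34.5
```

Request:
{"api": "move_arm", "payload": {
  "commands": [0,0,0,0,0,7,20,0,0,0,0,0,14,20,0,0,0,0,0,21,20,0,0,0,0,0,28,20,0,0,0,0,0,35,20,0,0,0,0,0,42,20,0,0,0,0,0,49,20,0,0,0,0,0,56,20]
}}

```text
t: 9.3
tool_pos: [631.9, -61.2, 183.9]
tcp_rot: [0.993, -0.118, -0.0, -0.0]
force: [-1.0, 0.5, -3.2]
opening: 34.9
```

```bash
python3 -c "
from h import *
go([614.3,-36.1,180],-145.5)"
```

```text
t 9.3 tcp [631.9 -61.2 183.9] F [-1.   0.5 -3.2] open 34.9 q [-0.6   0.69  1.02  1.68 -0.64  1.15 -1.22]
shift [-23.  -20.2   3.9] turn [-0.  0. 42.]
```

Request:
{"api": "move_arm", "payload": {
  "commands": [-0.003,-0.002,0,0,0,6,20,-0.006,-0.005,0,0,0,12,20,-0.009,-0.008,0,0,0,18,20,-0.012,-0.011,0,0,0,24,20,-0.016,-0.014,0,0,0,30,20,-0.019,-0.017,0,0,0,36,20,-0.023,-0.02,0,0,0,42,20,-0.023,-0.02,0,0,0,42,20]
}}

```text
t: 10.3
tool_pos: [614.1, -36.0, 183.6]
tcp_rot: [0.886, -0.464, -0.0, -0.0]
force: [0.6, -0.0, -2.8]
opening: 34.7
```

```bash
python3 - <<'E'
from h import *
go([614.3,-36.1,90],-145.5)
p,d=cams.capture("side");P=cloud("side",d);z=P[...,2]
cv2.imwrite("pics/l2.png",cv2.resize(p[90:290,190:430],None,fx=3,fy=3))
roi=(P[...,0]>500)&(P[...,0]<750)&(P[...,1]>-200)&(P[...,1]<150)&(np.arange(512)[None]>0)
s=cv2.cvtColor(p,cv2.COLOR_BGR2HSV)
blobs("side",P,roi&(z>170)&(z<225))
E
```

```text
t 10.3 tcp [614.1 -36.  183.6] F [ 0.6 -0.  -2.8] open 34.7 q [-0.73  0.76  1.22  1.73 -0.77  1.21 -1.84]
shift [ 0.3 -0.1 93.6] turn [0.  0.  0.2]
side px [340. 180.] n 940 mean [649.5 -96.2 195.6] rect [649.6 -86.6  74.  138.   37.9] z [178.3 191.4 216.9]
```

View pics/l2.png

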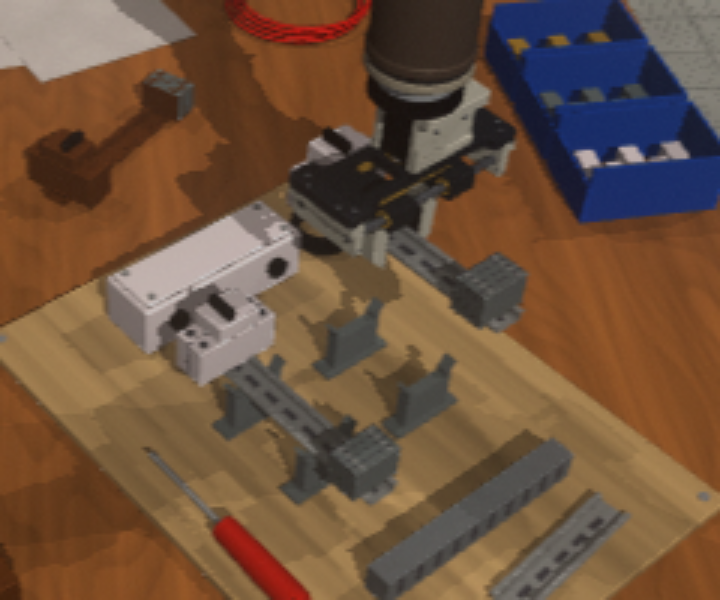

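The rail is turned, with the breaker toward the supply box and terminals at crop (490,285), and it is level above the empty brackets. I lower it to just above the lips.

Request:
{"api": "move_arm", "payload": {
  "commands": [0,0,0.01,0,0,0,20,0,0,0.025,0,0,0,20,0,0,0.04,0,0,0,20,0,0,0.055,0,0,0,20,0,0,0.07,0,0,0,20,0,0,0.085,0,0,0,20,0,0,0.095,0,0,0,20,0,0,0.1,0,0,0,20]
}}

```text
t: 11.35
tool_pos: [614.0, -36.7, 83.1]
tcp_rot: [0.885, -0.466, -0.0, 0.0]
force: [1.1, 0.0, -3.2]
opening: 34.7
```

```bash
python3 - <<'E'
from h import *
go([614.3,-36.1,58.7],-145.5)
p,d=cams.capture("side")
cv2.imwrite("pics/l3.png",cv2.resize(p[130:270,220:390],None,fx=4,fy=4,interpolation=cv2.INTER_CUBIC))
E
```

```text
t 11.35 tcp [614.  -36.7  83.1] F [ 1.1  0.  -3.2] open 34.7 q [-0.68  0.86  1.1   1.82 -0.89  1.06 -1.76]
shift [-0.3 -0.6 24.4] turn [0. 0. 0.]
```

View pics/l3.png

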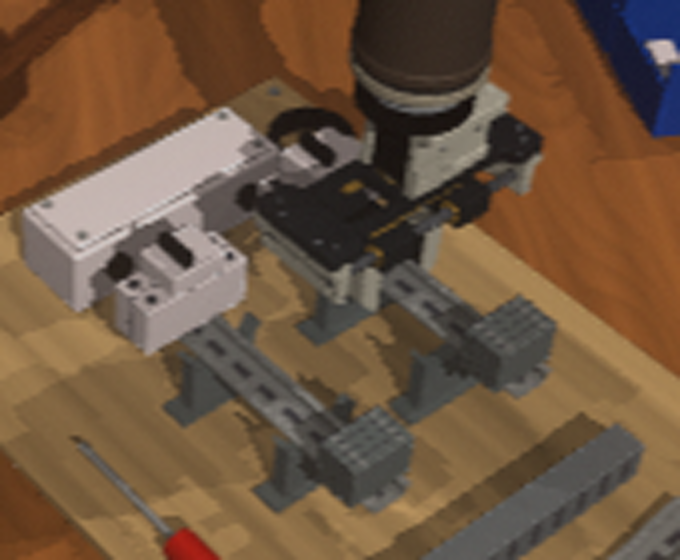

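The rail is in line over its brackets, with the terminals at crop (515,340) overhanging like rail_b's. I lower it slowly.

Request:
{"api": "move_arm", "payload": {
  "commands": [0,-0.0005,0.003,0,0,0,20,0,-0.0005,0.006,0,0,0,20,0,-0.0005,0.009,0,0,0,20,0,-0.0005,0.011,0,0,0,20,0,-0.0005,0.013,0,0,0,20,0,-0.0005,0.015,0,0,0,20,0,-0.0005,0.016,0,0,0,20,0,-0.0005,0.017,0,0,0,20]
}}

```text
t: 12.4
tool_pos: [614.6, -36.4, 66.7]
tcp_rot: [0.885, -0.466, 0.0, -0.0]
force: [0.2, 0.1, -3.1]
opening: 34.3
```

```bash
python3 -c "
from h import *
go([614.3,-36.1,58.7],-145.5)"
```

```text
t 12.4 tcp [614.6 -36.4  66.7] F [ 0.2  0.1 -3.1] open 34.3 q [-0.67  0.88  1.08  1.83 -0.92  1.03 -1.74]
shift [-0.4  0.   8. ] turn [-0. -0.  0.]
```

No contact yet; 8 mm to go.

Request:
{"api": "move_arm", "payload": {
  "commands": [0,0,0.001,0,0,0,20,0,0,0.002,0,0,0,20,0,0,0.003,0,0,0,20,0,0,0.004,0,0,0,20,0,0,0.005,0,0,0,20,0,0,0.006,0,0,0,20,0,0,0.0065,0,0,0,20,0,0,0.007,0,0,0,20]
}}

```text
t: 13.4
tool_pos: [614.6, -36.4, 59.7]
tcp_rot: [0.885, -0.466, -0.0, -0.0]
force: [-0.2, -0.1, -2.6]
opening: 34.4
```

```bash
python3 -c "
from h import *
go([614.3,-36.1,58.7],-145.5)
print(ctrl.get_state()['ft_torque'])"
```

```text
t 13.4 tcp [614.6 -36.4  59.7] F [-0.2 -0.1 -2.6] open 34.4 q [-0.66  0.89  1.07  1.83 -0.93  1.02 -1.74]
shift [-0.4  0.   1. ] turn [-0.  0.  0.]
[0.00726841 0.14885433 0.01595895]
```

Request:
{"api": "move_arm", "payload": {
  "commands": [0,0,0.0003,0,0,0,20,0,0,0.0006,0,0,0,20,0,0,0.0009,0,0,0,20,0,0,0.0011,0,0,0,20,0,0,0.0012,0,0,0,20,0,0,0.0013,0,0,0,20,0,0,0.0014,0,0,0,20,0,0,0.0014,0,0,0,20]
}}

```text
t: 14.4
tool_pos: [614.6, -36.4, 58.7]
tcp_rot: [0.885, -0.466, 0.0, -0.0]
force: [-3.1, 2.4, 5.5]
opening: 34.3
```

```bash
python3 -c "
from h import *
go([614.3,-36.1,58.7],-145.5)
print(ctrl.get_state()['ft_torque'])"
```

```text
t 14.4 tcp [614.6 -36.4  58.7] F [-3.1  2.4  5.5] open 34.3 q [-0.66  0.89  1.07  1.83 -0.93  1.02 -1.73]
shift [-0.4  0.1  0. ] turn [-0.  0.  0.]
[ 0.35499352  0.74559054 -0.02629298]
```

The rail made contact at the expected seated height, with about 8 N upward. I release and retreat.

Request:
{"api": "move_arm", "payload": {
  "commands": [0,0,0,0,0,0,38,0,0,0,0,0,0,40,0,0,0,0,0,0,45,0,0,0,0,0,0,50,0,0,0,0,0,0,60,0,0,0,0,0,0,70,0,0,0,0,0,0,75,0,0,0,0,0,0,75]
}}

```text
t: 15.4
tool_pos: [614.6, -36.4, 58.3]
tcp_rot: [0.885, -0.466, -0.0, -0.0]
force: [-0.5, 0.4, -0.6]
opening: 68.4
```

```bash
python3 -c "
from h import *
go([614.3,-36.1,180],-145.5)"
```

```text
t 15.4 tcp [614.6 -36.4  58.3] F [-0.5  0.4 -0.6] open 68.4 q [-0.66  0.89  1.07  1.83 -0.93  1.02 -1.73]
shift [  -0.4    0.  -121.7] turn [-0.  0.  0.]
```

Request:
{"api": "move_arm", "payload": {
  "commands": [0,0,-0.005,0,0,0,75,0,0,-0.015,0,0,0,75,0,0,-0.03,0,0,0,75,0,0,-0.05,0,0,0,75,0,0,-0.08,0,0,0,75,0,0,-0.11,0,0,0,75,0,0,-0.14,0,0,0,75,0,0,-0.16,0,0,0,75]
}}

```text
t: 16.4
tool_pos: [614.9, -36.9, 220.9]
tcp_rot: [0.885, -0.466, 0.001, -0.0]
force: [0.2, 0.2, -0.5]
opening: 68.7
```

```bash
python3 -c "
from h import *
go([430,350,230],160)"
```

```text
t 16.4 tcp [614.9 -36.9 220.9] F [ 0.2  0.2 -0.5] open 68.7 q [-0.75  0.72  1.24  1.69 -0.72  1.26 -1.89]
shift [-423.5  -66.7   -9.6] turn [-0.1 -0.  54.5]
```

Request:
{"api": "move_arm", "payload": {
  "commands": [-0.01,0,0,0,0,-6,75,-0.04,-0.005,0,0,0,-14,75,-0.08,-0.01,0,0,0,-22,75,-0.12,-0.02,0,0,0,-30,75,-0.16,-0.03,0,0,0,-38,75,-0.2,-0.035,0,0,0,-46,75,-0.24,-0.04,0,0,0,-54,75,-0.28,-0.045,0,0,0,-60,75]
}}

```text
t: 17.4
tool_pos: [492.3, 220.8, 218.9]
tcp_rot: [0.999, 0.041, 0.0, -0.0]
force: [0.4, 0.3, -0.1]
opening: 68.9
```

```bash
python3 - <<'E'
from h import *
go([430,350,230],-85)
for n in("top","side"):
    p,d=cams.capture(n);P=cloud(n,d);z=P[...,2]
    hsv=cv2.cvtColor(p,cv2.COLOR_BGR2HSV);white=(hsv[...,1]<50)&(hsv[...,2]>170)
    roi=(P[...,0]>440)&(P[...,0]<720)&(P[...,1]<90)&(P[...,1]>-250)
    blobs(n,P,roi&(z>105)&(z<130));blobs(n,P,roi&(z>80)&(z<97)&~white,100);blobs(n,P,roi&(z>54)&(z<66)&(hsv[...,1]<60),150)
    a=p[70:215,190:390] if n=="top" else p[130:275,210:410]
    cv2.imwrite(f"pics/{n}9.png",a)
o=np.hstack([cv2.imread(f"pics/{n}9.png") for n in("top","side")]);cv2.imwrite("pics/end.png",cv2.resize(o,None,fx=2,fy=2,interpolation=cv2.INTER_CUBIC))
E
```

```text
t 17.4 tcp [492.3 220.8 218.9] F [ 0.4  0.3 -0.1] open 68.9 q [-1.28  0.49  1.1   1.87 -0.5   1.08 -1.47]
shift [ -51.4 -133.9  -11. ] turn [-0.  -0.  -0.3]
top px [256. 138.] n 199 mean [574.3  21.2 115.4] rect [575.1  21.2  45.2  36.4  34.3] z [109.8 114.6 125.6]
top px [278. 173.] n 199 mean [474.4 -44.8 115.4] rect [475.  -45.1  44.9  35.8  34.3] z [109.  114.7 124.6]
top px [306. 109.] n 194 mean [ 674.8 -124.7   90.3] rect [ 675.2 -124.6   50.5   33.5   35.2] z [84.8 90.6 94.9]
top px [328. 142.] n 193 mean [ 574.7 -191.2   90.3] rect [ 575.3 -191.5   50.4   33.2   33.5] z [86.1 90.4 94.7]
top px [282. 126.] n 376 mean [629.3 -54.7  58.1] rect [630.3 -54.   54.4 139.5  35.9] z [54.3 57.5 63.5]
top px [304. 159.] n 405 mean [ 529.6 -122.6   58. ] rect [ 528.5 -123.1   59.8  136.9   34.5] z [54.2 57.4 63.5]
side px [299. 175.] n 199 mean [570.3  16.2 115.1] rect [571.8  20.9  49.5  38.1  31.2] z [106.4 114.7 124.6]
side px [265. 194.] n 218 mean [471.4 -49.6 115.2] rect [471.6 -45.3  45.9  40.8  36.3] z [106.9 114.7 125.3]
side px [297. 185.] n 163 mean [564.2   5.   89.8] rect [573.5  19.6  88.2  38.1  32.1] z [80.8 90.4 96.6]
side px [265. 204.] n 135 mean [471.4 -62.7  89.2] rect [475.5 -51.8  85.2  27.7  34.3] z [81.  89.3 96.5]
side px [345. 219.] n 244 mean [ 671.4 -127.4   89.5] rect [ 673.2 -125.3   55.    34.8   31.3] z [82.2 90.2 93.4]
side px [311. 241.] n 277 mean [ 571.1 -194.2   89.8] rect [ 571.8 -191.6   52.1   36.4   33.9] z [82.8 90.4 93.9]
side px [317. 204.] n 466 mean [614.6 -38.7  58.6] rect [613.4 -29.9  82.3 170.4  40.8] z [54.4 58.4 64.2]
side px [283. 224.] n 477 mean [ 516.  -106.    58.6] rect [ 515.1 -115.9   85.9  140.1   31.2] z [54.3 58.2 64.3]
```

View pics/end.png

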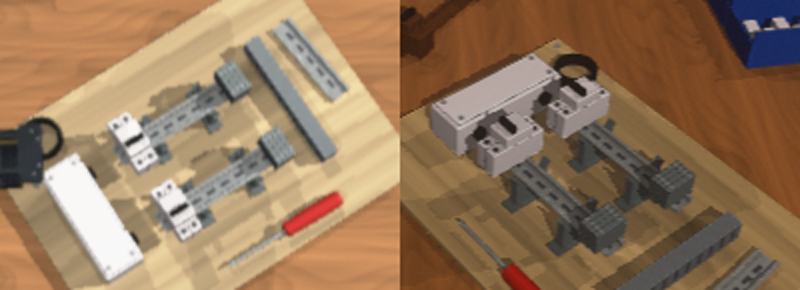

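The final view shows rail_a's breaker beside the supply box (left crop (132,140)), parallel and level with rail_b. The arm is clear, so I hand in.

```bash
python3 -c "
from cell import hand_in
print(hand_in())"
```

```text
the job is handed in; nothing more can be done
None
```

I lifted rail_a out of its brackets, turned it end for end about 125 mm above them, and lowered it gently back into the same pair. Contact with the seat was under 10 N. I then released it, moved the arm clear and handed in at about 17.5 s.

In both cameras the final check agreed:
- **Seating:** rail_a's breaker is next to the supply box. Its tops (115 mm body, 125 mm toggle, 90 mm terminals) are level and match rail_b's heights, so it is fully seated and the right way up.
- **Position:** rail_a is parallel to rail_b, 120 mm away, and about 2 mm further from the supply box along the rail than rail_b.
- **Other rail:** rail_b stayed where it was to within the measuring error of about 1 mm. No unexpected force showed in the readings after each move.

The two cameras disagreed by about 3–4 mm in absolute position. I averaged them, and the descent into the brackets met no contact until the seat. No check failed.

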